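# Clear a crate panel and tuck its sealing strip under the lapped plate

## Robot

A 7-joint arm with a two-finger parallel gripper is mounted at the origin on the work surface. World frame = base frame: x ahead of the robot, y to its left, z up, the work surface at z = 0. Lengths are in m, angles in rad, forces in N, time in s.
With the tool pointing down it reaches from about 0.425 to 0.925 m from the base axis. Payload 6.8 kg.
Tool frame: the origin (TCP) lies at the very end of the fingers, on their centre line; the grasp point (between the pads) lies 19 mm behind it; z points along the fingers, y is the line along which they close (so a half turn about z gives the same grasp; the last joint's range is limited). The gripper opens to 85 mm and grips with 20 to 120 N. Pads are 22 mm wide; open, the fingers measure 114 mm over their backs; the gripper's body (76 mm by 85 mm) begins 54 mm behind the grasp point. The pads swing forward as they close: fully open they stand 13 mm farther back than shut.
Start: joints at [1.193, 0.477, 0.022, 1.555, -0.011, 1.109, -0.083], TCP at [0.18, -0.651, 0.197] pointing down, gripper open.
Joint ranges: [-2.96, 2.96], [-0.34, 2.1], [-1.41, 1.46], [0.24, 2.44], [-1.37, 4.51], [0.17, 1.92], [-2.96, 2.96]. Speed limits (rad/s): [2.39, 2.39, 3.14, 3.14, 3.14, 3.14, 3.14].

## Interface

Orientations are given as a rotation vector (axis times angle).
In Python, from bench import get_obs, grab_frame, hand_in gives the robot as it stands.
- The arm moves only by the tool drive_tool, never from a script. Its argument "rows" is a list of rows, each an object with "offset": the shift along the tool's x, y, z as a fraction of full scale, a list of three; "rotation": the turn, a rotation vector about the tool's x, y, z as a fraction of full scale, a list of three; "claw": the opening, from 0 (shut) to 1 (fully open). In form: [{"offset": [tx, ty, tz], "rotation": [wx, wy, wz], "claw": claw}, ...]. A call has 1 to 20 rows; each row is the pose to reach, as a shift and turn from the pose commanded when the call began, along the tool's axes at that moment; what a row does not reach only later rows make up. Full scale, the value 1, is 0.15 m for a shift and 2 rad for a turn. A row lasts 1/12 s, in which the tool goes at most 41.7 mm and 7.16 degrees, less where a joint would pass 70% of its speed; a pose out of reach is approached as far as the arm can. A call with a number of a shift or a turn outside -1 to 1 is refused whole. A call with a gripper value outside its range is refused whole. The fingers move at their own pace and stop on an object; "force" is the grip in N (left out, the last holds). Time passes only in rows, so rows that repeat a pose let the fingers close. It gives the time, the measured TCP pose, the force, the opening and the grip force at its end, in the units of the state.
- get_obs(): the state, without advancing time (a new reading comes with each control period).
- grab_frame(name): name is "scene" or "side" or "wrist"; returns a dict with "frame" (400x640x3 uint8, red, green, blue), "z_map" (400x640 float32, m along the optical axis (not along the pixel's ray), 0 where there is no reading), "vfov" (degrees; the focal length in pixels is half the picture's height over the tangent of half this angle, whatever the lens; pixels are square), "cx", "cy" (the principal point, pixels), "D" ([k1, k2, p1, p2, k3] as OpenCV has them; the pictures are not rectified), "R" (3x3) and "t" (3): a world point X has camera coordinates R X + t. Camera axes: x right, y down, z forward; pixel columns grow to the right and rows downward; lengths in m; the calibration is good to about 2 mm. A picture is of the moment at which its call begins.
- hand_in(): hands the job in; it is judged then, once.
The state is a dict: "clock": time; "joints": joint angles; "qvel": joint speeds; "tau": joint torques, N m; "tcp_pos": TCP position; "orientation": TCP orientation; "contact_force": force on the tool from outside, world axes, zero at the start; "moment": the same for the moment, N m; "grip_width": finger opening in m; "gripper_force": force on a finger pad.
Only numpy, scipy, OpenCV 4.12 (cv2) and the standard library are available. Lean on these libraries where they do the work, as an engineer would, in place of code of your own. Each camera call takes 0.05 s, during which the arm holds its last target. There are 200 camera calls.

## Task

Take the red scraper block and wipe the three loose steel chips off the plywood panel into the blue tray at its side, without touching the chips with the fingers, then put the scraper back down on the bench. Take the metal strip by its rib and slide its front edge well under (about 35 mm, squarely and centred) the yellow lapped plate without lifting that plate, and press the strip flat on the panel with a steady, moderate push of about 15 N. Finish while holding it: do not let go or stop pressing, and leave the tin, bush and bracket where they are.

Things in the scene. Friction and masses are not known exactly. Their poses are not given: they have to be found in the camera images.
- panel: Plywood panel fixed on the bench, 280 (x) by 240 (y) by 40 mm high; origin at the centre of its underside, top at z = 40 mm. Yellow lap plate over its far part, x = +50 to +140 mm; open from x = -140 to +50. A 9 mm batten under the plate fills x = 110 to 140, so an edge can go 60 mm in at most. Blue tray against its -y side. Yaw within 0.3 rad.
- lap_edge (a point): Point on the panel's top face (z = 40 mm of the panel) straight below the middle of the yellow plate's free edge, panel x = +50 mm; axes as the panel's. The edge runs along y; the strip goes in towards +x.
- lap (a joint): Hinge of the yellow steel lapped plate, 90 (x) by 220 (y) by 4 mm, 0.4 kg, hinged along the panel's far edge. 0 = lying down as it starts, with a 9 mm gap between its underside and the panel; grows (rad) as its free edge is lifted (0.06 rad lifts the edge by about 5 mm). It falls back by its weight.
- tray: Blue open tray, 200 (x) by 90 (y) by 32 mm high, walls and floor about 4 mm, fixed against the panel's -y side (its near wall 1 mm from the panel, rim 8 mm below the panel's top). Origin at the centre of its underside, at panel (-30, -166, 0) mm; axes as the panel's.
- strip: Metal sealing strip: flat base 95 (x) by 150 (y) by 4 mm with a standing rib 8 mm thick (x), 110 mm long (y), its top 40 mm above the underside, centred at strip x = -22.5 mm. Mass about 0.25 kg. Origin at the centre of the underside; +x is the front edge that goes under the plate. Starts flat on the bench to the robot's left. Pinch the rib across its thickness from above.
- strip_front (a point): Middle of the strip's front edge, on its underside, strip x = +47.5 mm; axes as the strip's.
- scraper: Scraper block: red foot 120 (x) by 24 (y) by 30 mm high, black grip on top 70 (x) by 18 (y) mm up to 65 mm height. Origin at the centre of the underside. About 0.18 kg. Starts standing on the bench to the robot's right. Pinch the grip across its 18 mm from above.
- chip1: Dark steel chip, about 20 by 16 by 8 mm, 15 g; origin at the centre of its underside. Loose on the open part of the panel: chips lie between panel x = -70 and +10 mm, y = -70 and +60 mm.
- chip2: A second chip like chip1.
- chip3: A third chip like chip1.
- paint_tin: Bystander: yellow and blue paint tin, 84 mm across, 110 mm high, on the bench at the far right; origin at the centre of its underside.
- bush: Bystander: steel bush (tube) 70 mm across, 50 mm high, on the bench at the far left; origin at the centre of its underside.
- bracket: Bystander: yellow cast bracket 100 by 50 by 54 mm high, on the bench at the near left; origin at the centre of its underside.
Mind the look-alikes: they are no part of the job. Of the things like the strip, leave any that is orange or turquoise; of the rest the smaller one is meant.

How it is judged:
On the way, in this order (a step that is already met when the one before it is completed fails the run):
1. the scraper block is held in the fingers, off the bench (contact force between the fingers and scraper above 1 N and height (world z) of scraper above 0.025 m), for 0.2 s.
2. all three chips are in the tray (x of chip1 in the frame of tray between -0.1 and 0.1 m and y of chip1 in the frame of tray between -0.046 and 0.046 m and z of each of chip1, chip2, chip3 in the frame of tray below 0.028 m and x of chip2 in the frame of tray between -0.1 and 0.1 m and y of chip2 in the frame of tray between -0.046 and 0.046 m and x of chip3 in the frame of tray between -0.1 and 0.1 m and y of chip3 in the frame of tray between -0.046 and 0.046 m), for 0.2 s.
3. the strip's front edge is under the lapped plate, by at least 20 mm (x of strip_front in the frame of panel above 0.07 m and y of strip_front in the frame of panel between -0.03 and 0.03 m and z of strip_front in the frame of panel below 0.045 m and angle between the x axis of strip and the x axis of panel, either way round below 0.12 rad), for 0.2 s.
At the end, for the whole second after the job is handed in: Strip front 20 mm or more under the plate, centred within 30 mm, square within 0.12 rad, level within 0.05 rad, still, held and pressed on the panel with 5 to 40 N; front under 5 mm up; plate lifted under 0.06 rad; chips in the tray; scraper let go, at rest on the bench, not in the tray (all of step 2 and all of step 3 and angle between strip's own z axis and vertical below 0.05 rad and contact force between strip and panel between 5 and 40 N and contact force between the fingers and strip above 1 N and linear speed of each of strip, scraper below 0.02 m/s and value of joint lap below 0.06 rad and height (world z) of scraper below 0.03 m and horizontal distance between scraper and tray above 0.055 m and contact force between the fingers and scraper below 0.1 N); the arm keeps its last pose, push and grip.
It fails at once if the lapped plate is lifted (over 0.08 rad) (value of joint lap above 0.08 rad).
It fails at once if the fingers touch a chip (contact force between the fingers and chip1 above 0.5 N or contact force between the fingers and chip2 above 0.5 N or contact force between the fingers and chip3 above 0.5 N).
It fails at once if the strip is pressed on the panel with over 60 N (contact force between strip and panel above 60 N).
It fails at once if a bystander is moved by over 20 mm (distance of any of paint_tin, bush, bracket from where it was at the start of the episode above 0.02 m).
It also fails if it takes over 72 s, if anything falls off the work surface, if the arm or the gripper's body presses on something with over 40 N, if the wrist force passes 120 N, or if a joint passes its speed limit or range.

## Working session

There is one attempt and no reset: what is moved stays moved. The work goes in short steps, Python scripts to look and compute and a tool call to move; the robot and the scene stay as the last step left them, time stands still between calls to the robot, and variables do not carry over. Pictures are saved under pics/ and viewed, at most 10 in all, crops included, and the job is handed in when it is done.

Besides the shell and the picture viewer there is one more tool, called after "Emit:" as name(argument=value, ...), one argument or row to a line, values as JSON. drive_tool: Moves the arm, as the interface text tells. Its arguments: {"type":"object","properties":{"rows":{"type":"array","items":{"type":"object","properties":{"offset":{"type":"array","items":{"type":"number"}},"rotation":{"type":"array","items":{"type":"number"}},"claw":{"type":"number"}}}},"force":{"type":"number"}},"required":["rows"]}

```bash
mkdir -p pics; ls; cat > h.py <<'E'
import numpy as np, cv2
from bench import get_obs, grab_frame, hand_in
from scipy.spatial.transform import Rotation as Rn
def K(f):
    fl=200/np.tan(np.radians(f["vfov"])/2)
    return np.array([[fl,0,f["cx"]],[0,fl,f["cy"]],[0,0,1.]])
def cloud(f):
    h,w=f["z_map"].shape
    u,v=np.meshgrid(np.arange(w,dtype=float),np.arange(h,dtype=float))
    p=cv2.undistortPoints(np.stack([u.ravel(),v.ravel()],1)[:,None],K(f),np.array(f["D"],float))[:,0].reshape(h,w,2)
    z=f["z_map"]
    c=np.dstack([p[...,0]*z,p[...,1]*z,z])
    X=(c-np.array(f["t"]).ravel())@np.array(f["R"])
    X[z==0]=np.nan
    return X
def save(f,n): cv2.imwrite(f"pics/{n}.png",f["frame"][...,::-1])
E
python3 - <<'E'
from h import *
import pickle
o=get_obs();print(o)
for n in("scene","side"):
    f=grab_frame(n);save(f,n);pickle.dump(f,open(n+".pkl","wb"));print(n,f["vfov"],f["D"],f["R"],f["t"])
E
```

```text
pics
{'clock': 0.0, 'joints': array([ 1.19291185,  0.47781582,  0.02235294,  1.55642196, -0.01151915,
        1.10930716, -0.08310551]), 'qvel': array([ 0.00156194,  0.00028421, -0.00026039,  0.00014748,  0.00061235,
        0.00161959, -0.0008042 ]), 'tau': array([-3.87498221e-05, -5.96440673e+01,  1.60731085e+00, -2.81195712e+01,
        1.24438381e-02,  9.40502010e-03, -7.67038443e-06]), 'tcp_pos': array([ 0.17971205, -0.64996953,  0.19572794]), 'orientation': array([-3.11128442e+00, -4.22246176e-01,  5.78477185e-04]), 'contact_force': array([0.6980749 , 0.24348909, 0.05989135]), 'moment': array([ 0.03120311, -0.058829  ,  0.06707684]), 'gripper_force': 0.0, 'grip_width': 0.08539658299127756}
scene 57.51370469814093 [-0.03475245  0.          0.          0.          0.        ] [[ 0.55574372  0.83134605  0.00355818]
 [ 0.69516589 -0.46235325 -0.55043061]
 [-0.45595317  0.30837188 -0.83487333]] [-0.44035416 -0.24973551  1.53365272]
side 45.306515654833916 [-0.07651338  0.          0.          0.          0.        ] [[-9.98498761e-01 -5.47742947e-02 -3.12023054e-05]
 [-4.19394025e-02  7.64893427e-01 -6.42790115e-01]
 [ 3.52322416e-02 -6.41823825e-01 -7.66042340e-01]] [ 0.54232373 -0.05756131  1.83118806]
```

View pics/scene.png

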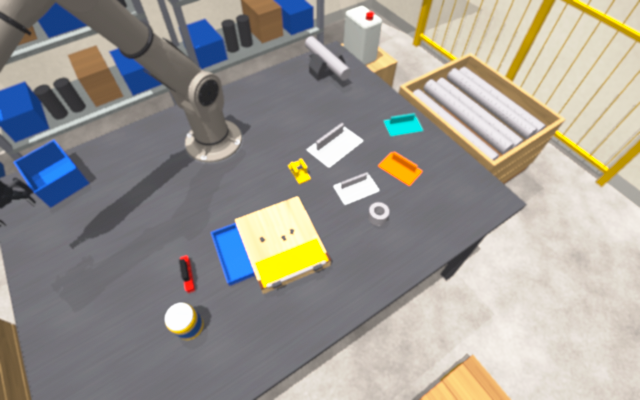

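View pics/side.png

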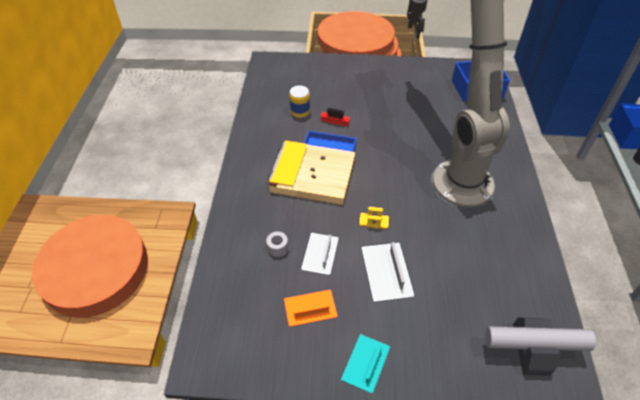

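The scene view shows the panel at about (282,243), chips at (263,239), (283,238) and (292,231), the red scraper at (187,273), and the small white strip at (356,188) with the larger one at (335,145). The side view agrees: strip at (320,253), scraper at (335,117).

```bash
cat > m.py <<'E'
from h import *
import pickle
def rect(P): 
    r=cv2.minAreaRect((P[:,:2]*1000).astype(np.float32)); return [np.round(a,1) for a in r]
for n in("scene","side"):
    f=pickle.load(open(n+".pkl","rb")) ; X=cloud(f); hsv=cv2.cvtColor(f["frame"],cv2.COLOR_RGB2HSV); H,S,V=[hsv[...,i].astype(int) for i in range(3)]
    z=X[...,2]; ok=~np.isnan(z)
    def roi(u0,u1,v0,v1):
        m=np.zeros(z.shape,bool); m[v0:v1,u0:u1]=1; return m&ok
    R={"scene":dict(strip=(330,384,170,205),pan=(205,335,190,295),scr=(170,205,250,297)),
       "side":dict(strip=(298,343,230,278),pan=(262,362,125,207),scr=(315,355,102,130))}[n]
    print(n,"table z",np.round(np.nanmedian(z[roi(*{'scene':(330,420,240,270),'side':(370,440,140,190)}[n])]),4))
    m=roi(*R["strip"]); P=X[m&(V>150)&(S<50)&(z<.012)]; print("strip base",rect(P),np.median(P[:,2]))
    P=X[m&(z>.025)]; print("rib",len(P),rect(P),P[:,2].max(),P.mean(0))
    m=roi(*R["pan"])
    P=X[m&(S>70)&(H<35)&(z>.033)&(z<.07)];print("panel+plate",rect(P))
    Y=X[m&(S>200)&(H>20)&(H<35)&(z>.045)&(z<.07)];print("plate",rect(Y),np.median(Y[:,2]))
    W=X[m&(S<170)&(H<30)&(V>120)&(abs(z-.04)<.006)];print("wood",rect(W),np.median(W[:,2]))
    P=X[m&(H>100)&(H<130)&(S>150)];print("tray",rect(P),np.percentile(P[:,2],[5,95]))
    c=m&(V<110)&(abs(z-.046)<.009)
    k,l,st,ce=cv2.connectedComponentsWithStats(c.astype(np.uint8))
    for i in range(1,k):
        if st[i,4]>=3: print("chip",ce[i].round(),st[i,4],X[l==i].mean(0).round(4))
    m=roi(*R["scr"]); P=X[m&((H<8)|(H>172))&(S>150)&(z>.01)]; print("scr red",rect(P[P[:,2]>.022]),P[:,2].max())
    P=X[m&(z>.05)];print("grip",rect(P),P[:,2].max(),P.mean(0))
E
python3 m.py
```

```text
scene table z 0.0008
strip base [array([550.2, 347.3]), array([163.7, 154.4]), np.float64(82.9)] 0.004342192527170005
rib 136 [array([572.4, 333.5]), array([112. , 158.6]), np.float64(73.4)] 0.055927186272192786 [0.5329984  0.34879849 0.03886473]
panel+plate [array([582.7, -10.1]), array([240.7, 292.4]), np.float64(80.4)]
plate [array([671.2, -24.7]), array([225.4,  90.2]), np.float64(81.0)] 0.05405252721771183
wood [array([582.8, -10.6]), array([240.5, 292.6]), np.float64(80.6)] 0.04102250237326911
tray [array([ 520.6, -170.5]), array([ 86.9, 204.8]), np.float64(80.5)] [0.00164908 0.0324956 ]
chip [318. 268.] 17 [0.7384 0.0337 0.0496]
chip [277. 286.] 15 [ 0.7165 -0.1032  0.0482]
scr red [array([ 506.3, -324.9]), array([ 24.5, 120.9]), np.float64(76.2)] 0.06858406088045746
grip [array([ 507.6, -325.5]), array([19. , 70.4]), np.float64(76.1)] 0.07207160191633172 [ 0.51091546 -0.32522649  0.06380989]
side table z 0.0022
strip base [array([530.9, 348.2]), array([162.3, 102.4]), np.float64(81.3)] 0.005139194237649969
rib 88 [array([509.4, 357.4]), array([109.1,   8.8]), np.float64(81.3)] 0.04935265026928692 [0.50928648 0.36083462 0.03948994]
panel+plate [array([580.4,  -5. ]), array([249.1, 284. ]), np.float64(80.5)]
plate [array([667.5, -19.2]), array([225.5,  81.3]), np.float64(79.0)] 0.05526123665396552
wood [array([573.9,  -5.3]), array([249.1, 272.4]), np.float64(80.2)] 0.041476919352464565
tray [array([ 519.1, -178.6]), array([ 81. , 200.6]), np.float64(77.6)] [0.00154813 0.03209432]
chip [322. 158.] 4 [ 0.5435 -0.0579  0.0483]
chip [313. 169.] 3 [0.5772 0.0073 0.0488]
chip [313. 176.] 5 [0.5726 0.0448 0.0504]
chip [272. 184.] 15 [0.7235 0.0894 0.0468]
scr red [array([ 507.2, -317.3]), array([ 40.1, 118.2]), np.float64(81.9)] 0.04751651704134626
grip [array([ 505.7, -321.6]), array([31.3, 70.4]), np.float64(71.8)] 0.07447697884039282 [ 0.5066258  -0.31713601  0.06208418]
```

```bash
cat > p.py <<'E'
from h import *
import sys
# p.py x y z yawdeg : target TCP (mm), tool-y direction mod 180
def plan(x,y,z,yaw):
    o=get_obs(); R0=Rn.from_rotvec(o["orientation"]); d=np.array([x,y,z])/1000-o["tcp_pos"]
    best=None
    for a in (yaw,yaw+180):
        a=np.radians(a); ty=np.array([np.cos(a),np.sin(a),0]); tz=np.array([0,0,-1.]); M=np.column_stack([np.cross(ty,tz),ty,tz])
        r=(R0.inv()*Rn.from_matrix(M)).as_rotvec()
        if best is None or np.linalg.norm(r)<np.linalg.norm(best): best=r
    off=R0.inv().apply(d)
    print("t",round(o["clock"],2),"tcp",(o["tcp_pos"]*1000).round(1),"toolY deg",np.degrees(np.arctan2(*R0.as_matrix()[[1,0],1])).round(1),"F",o["contact_force"].round(1),"w",round(o["grip_width"]*1000,1),"gf",round(o["gripper_force"],1),"q7",o["joints"].round(2))
    print("offset",(off/.15).round(3),"rotation",(best/2).round(4))
if __name__=="__main__": plan(*map(float,sys.argv[1:5]))
E
python3 p.py 507 -323 180 76.2
```

```text
t 0.1 tcp [ 179.7 -650.   195.8] toolY deg -74.5 F [-0.3 -0.3 -0.8] w 85.5 gf 0.0 q7 [ 1.19  0.48  0.02  1.56 -0.01  1.11 -0.08]
offset [ 2.684 -1.52   0.108] rotation [-0.0008  0.0003  0.2553]
```

Emit:
drive_tool(
  rows=[
    {"offset": [1, -0.57, 0.03], "rotation": [0, 0, 0], "claw": 1},
    {"offset": [1, -0.57, 0.03], "rotation": [0, 0, 0], "claw": 1},
    {"offset": [1, -0.57, 0.03], "rotation": [0, 0, 0], "claw": 1},
    {"offset": [1, -0.57, 0.03], "rotation": [0, 0, 0], "claw": 1},
    {"offset": [1, -0.57, 0.03], "rotation": [0, 0, 0], "claw": 1},
  ],
)

```text
clock: 0.52
tcp_pos: [0.3092, -0.5212, 0.1916]
orientation: [-3.107, -0.439, -0.006]
contact_force: [1.0, 2.0, -0.3]
grip_width: 0.0857
gripper_force: 0.0
```

Emit:
drive_tool(
  rows=[
    {"offset": [1, -0.57, 0.03], "rotation": [0, 0, 0], "claw": 1},
    {"offset": [1, -0.57, 0.03], "rotation": [0, 0, 0], "claw": 1},
    {"offset": [1, -0.57, 0.03], "rotation": [0, 0, 0], "claw": 1},
    {"offset": [1, -0.57, 0.03], "rotation": [0, 0, 0], "claw": 1},
    {"offset": [1, -0.57, 0.03], "rotation": [0, 0, 0], "claw": 1},
  ],
)

```text
clock: 0.93
tcp_pos: [0.4301, -0.3981, 0.1874]
orientation: [-3.107, -0.439, -0.005]
contact_force: [0.8, 0.7, 0.3]
grip_width: 0.0852
gripper_force: 0.0
```

Emit:
drive_tool(
  rows=[
    {"offset": [0.67, -0.38, 0.03], "rotation": [0, 0, 0.255], "claw": 1},
    {"offset": [0.67, -0.38, 0.03], "rotation": [0, 0, 0.255], "claw": 1},
    {"offset": [0.67, -0.38, 0.03], "rotation": [0, 0, 0.255], "claw": 1},
    {"offset": [0.67, -0.38, 0.03], "rotation": [0, 0, 0.255], "claw": 1},
    {"offset": [0.67, -0.38, 0.03], "rotation": [0, 0, 0.255], "claw": 1},
    {"offset": [0.67, -0.38, 0.03], "rotation": [0, 0, 0.255], "claw": 1},
    {"offset": [0.67, -0.38, 0.03], "rotation": [0, 0, 0.255], "claw": 1},
  ],
)

```text
clock: 1.52
tcp_pos: [0.5039, -0.3256, 0.183]
orientation: [3.118, -0.375, -0.001]
contact_force: [-0.7, -0.2, 0.2]
grip_width: 0.0853
gripper_force: 0.0
```

```bash
python3 p.py 507 -323 36 76.2; python3 - <<'E'
from h import *
f=grab_frame("wrist");save(f,"w1");X=cloud(f)
hsv=cv2.cvtColor(f["frame"],cv2.COLOR_RGB2HSV);H,S,V=[hsv[...,i].astype(int) for i in range(3)];z=X[...,2]
P=X[((H<8)|(H>172))&(S>150)&(z>.024)&(z<.036)];print("red",len(P),cv2.minAreaRect((P[:,:2]*1000).astype(np.float32)),np.median(P[:,2]))
m=(V<90)&(z>.05)&(z<.08)&(np.hypot(X[...,0]-.507,X[...,1]+.323)<.06)
P=X[m];print("grip",len(P),cv2.minAreaRect((P[:,:2]*1000).astype(np.float32)),np.median(P[:,2]))
E
```

```text
t 1.52 tcp [ 503.9 -325.6  183. ] toolY deg -103.7 F [-0.7 -0.2  0.2] w 85.3 gf 0.0 q7 [ 0.5   0.37 -0.04  1.75  0.02  1.02 -1.36]
offset [ 0.017 -0.023  0.98 ] rotation [0.0004 0.0004 0.0008]
red 1294 ((505.8770751953125, -324.4734802246094), (23.623821258544922, 119.6998062133789), 75.6475601196289) 0.03000614816268106
grip 1353 ((506.3731384277344, -323.8000183105469), (15.865942001342773, 69.53094482421875), 75.72386169433594) 0.06506288679413812
```

Emit:
drive_tool(
  force=60,
  rows=[
    {"offset": [0.012, -0.012, 0.27], "rotation": [0, 0, 0.005], "claw": 1},
    {"offset": [0.012, -0.012, 0.5], "rotation": [0, 0, 0.005], "claw": 1},
    {"offset": [0.012, -0.012, 0.75], "rotation": [0, 0, 0.005], "claw": 1},
    {"offset": [0.012, -0.012, 0.9], "rotation": [0, 0, 0.005], "claw": 1},
    {"offset": [0.012, -0.012, 0.98], "rotation": [0, 0, 0.005], "claw": 1},
    {"offset": [0.012, -0.012, 0.98], "rotation": [0, 0, 0.005], "claw": 1},
    {"offset": [0.012, -0.012, 0.98], "rotation": [0, 0, 0.005], "claw": 0},
    {"offset": [0.012, -0.012, 0.98], "rotation": [0, 0, 0.005], "claw": 0},
    {"offset": [0.012, -0.012, 0.98], "rotation": [0, 0, 0.005], "claw": 0},
    {"offset": [0.012, -0.012, 0.98], "rotation": [0, 0, 0.005], "claw": 0},
    {"offset": [0.012, -0.012, 0.98], "rotation": [0, 0, 0.005], "claw": 0},
    {"offset": [0.012, -0.012, 0.98], "rotation": [0, 0, 0.005], "claw": 0},
    {"offset": [0.012, -0.012, 0.98], "rotation": [0, 0, 0.005], "claw": 0},
    {"offset": [0.012, -0.012, 0.98], "rotation": [0, 0, 0.005], "claw": 0},
  ],
)

```text
clock: 2.73
tcp_pos: [0.5074, -0.3228, 0.0364]
orientation: [3.117, -0.392, 0.0]
contact_force: [-0.7, 0.1, 0.2]
grip_width: 0.0001
gripper_force: 0.0
```

```bash
python3 - <<'E'
from h import *
f=grab_frame("wrist");save(f,"w2");g=grab_frame("side");
a=cv2.resize(g["frame"][80:150,280:400],(480,280));b=cv2.resize(f["frame"],(480,300));
cv2.imwrite("pics/c2.png",np.vstack([a,b])[...,::-1]); X=cloud(f)
print(get_obs()["joints"].round(3))
E
```

```text
[ 0.494  0.549 -0.041  1.859  0.032  0.734 -1.386]
```

View pics/c2.png

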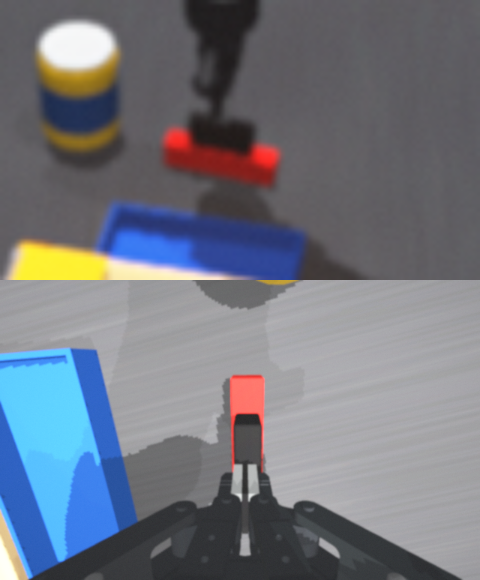

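The wrist view shows the fingers at the near end of the grip (about 245,465) with the block extending away. The gripper reads as fully shut, so I need the scraper's current pose.

```bash
python3 - <<'E'
from h import *
print(get_obs())
f=grab_frame("wrist")
X=cloud(f);hsv=cv2.cvtColor(f["frame"],cv2.COLOR_RGB2HSV);H,S,V=[hsv[...,i].astype(int) for i in range(3)];z=X[...,2]
P=X[((H<8)|(H>172))&(S>150)&(z>.0)];print("red",len(P),np.nanpercentile(P,[1,50,99],axis=0).round(3))
P=X[200:246,310:350][(V<90)[200:246,310:350]];print(np.nanpercentile(P,[1,50,99],axis=0).round(3))
print(X[190:380:12,328].round(3)); 
for n in("side","scene"):
    g=grab_frame(n);X=cloud(g);hsv=cv2.cvtColor(g["frame"],cv2.COLOR_RGB2HSV);H,S=hsv[...,0],hsv[...,1];z=X[...,2]
    P=X[((H<8)|(H>172))&(S>150)&(z>.022)&(z<.04)&(abs(X[...,0]-.5)<.15)&(abs(X[...,1]+.32)<.1)];print(n,len(P),P.min(0),P.max(0),cv2.minAreaRect((P[:,:2]*1000).astype(np.float32)))
E
```

```text
{'clock': 2.8333, 'joints': array([ 0.49396966,  0.5487719 , -0.04116158,  1.85934016,  0.03207125,
        0.73410915, -1.38584209]), 'qvel': array([-0.00091487,  0.00013331,  0.00191654,  0.00015061,  0.000426  ,
       -0.00020659, -0.00037895]), 'tau': array([ 5.97314174e-04, -5.70534289e+01,  8.10894314e-01, -2.10771167e+01,
        9.30505892e-03,  1.37076564e-03,  4.36161690e-04]), 'tcp_pos': array([ 0.5073815 , -0.32272967,  0.03621851]), 'orientation': array([ 3.11704897e+00, -3.91797028e-01, -1.95009679e-06]), 'contact_force': array([-0.345088  ,  0.30130623, -0.25650609]), 'moment': array([ 0.0351718 , -0.04222578, -0.05047366]), 'gripper_force': 0.0, 'grip_width': 0.0003516959970641891}
red 881 [[ 0.5   -0.348  0.001]
 [ 0.541 -0.329  0.03 ]
 [ 0.566 -0.312  0.064]]
[[ 0.514 -0.338  0.064]
 [ 0.526 -0.329  0.065]
 [ 0.537 -0.32   0.067]]
[[ 0.54  -0.332  0.063]
 [ 0.535 -0.331  0.066]
 [ 0.529 -0.329  0.065]
 [ 0.524 -0.328  0.065]
 [ 0.518 -0.326  0.065]
 [ 0.519 -0.326  0.081]
 [ 0.519 -0.326  0.092]
 [ 0.519 -0.326  0.101]
 [ 0.518 -0.326  0.108]
 [ 0.513 -0.325  0.108]
 [ 0.509 -0.324  0.109]
 [ 0.503 -0.322  0.108]
 [ 0.499 -0.321  0.109]
 [ 0.407 -0.298 -0.001]
 [ 0.397 -0.296  0.   ]
 [ 0.518 -0.326  0.147]]
side 117 [ 0.44864839 -0.34505228  0.02206689] [ 0.56482977 -0.29655862  0.03998406] ((506.98681640625, -319.07672119140625), (30.07645034790039, 119.9862060546875), 77.98137664794922)
scene 118 [ 0.47659285 -0.34972338  0.02200115] [ 0.56578867 -0.30568055  0.03961652] ((519.18115234375, -328.0286560058594), (24.816112518310547, 93.4350357055664), 76.06149291992188)
```

```bash
python3 - <<'E'
from h import *
a=cv2.imread("pics/w2.png")[180:400,230:430]
cv2.imwrite("pics/c3.png",cv2.resize(a,None,fx=2.7,fy=2.7,interpolation=cv2.INTER_NEAREST))
E
```

```text
(no output)
```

View pics/c3.png

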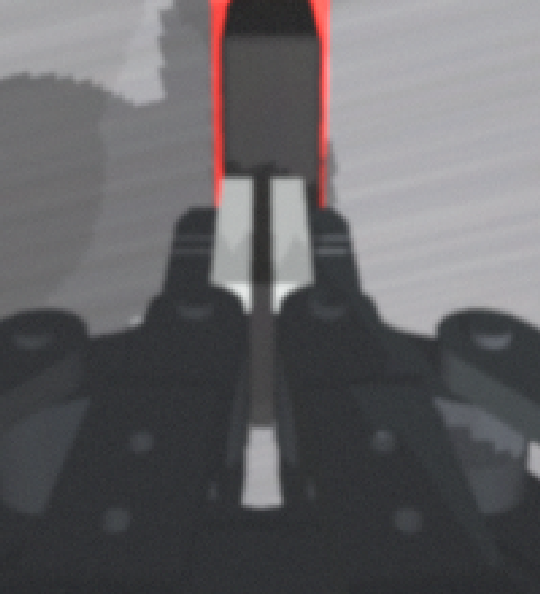

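```bash
python3 - <<'E'
from h import *
f=grab_frame("wrist");X=cloud(f);o=get_obs();R0=Rn.from_rotvec(o["orientation"])
T=R0.inv().apply((X.reshape(-1,3)-o["tcp_pos"])).reshape(X.shape)*1000
for r in range(236,310,6): print(r,[tuple(int(i) if i==i else -999 for i in T[r,c]) for c in (305,314,320,327,334,340,350)])
E
```

```text
236 [(-14, -14, 35), (12, -5, -29), (12, -3, -28), (12, 0, -29), (12, 3, -28), (11, 6, -28), (-2, 13, 7)]
242 [(-19, -14, 36), (9, -5, -29), (9, -3, -28), (9, 0, -28), (9, 3, -29), (8, 6, -27), (-19, 16, 36)]
248 [(-22, -14, 35), (11, -5, -41), (12, -2, -42), (12, 0, -42), (11, 3, -41), (11, 5, -41), (-22, 16, 35)]
254 [(-27, -14, 35), (11, -5, -47), (12, -2, -48), (11, 0, -47), (12, 3, -48), (12, 5, -48), (-27, 16, 36)]
260 [(7, -9, -45), (11, -5, -52), (11, -2, -52), (11, 0, -53), (12, 2, -53), (11, 5, -53), (7, 10, -45)]
266 [(7, -8, -50), (11, -4, -58), (12, -2, -59), (12, 0, -60), (11, 2, -57), (11, 5, -58), (7, 9, -50)]
272 [(7, -8, -56), (11, -4, -63), (12, -2, -63), (11, 0, -63), (11, 2, -62), (12, 4, -63), (7, 9, -54)]
278 [(7, -8, -60), (11, -4, -67), (11, -2, -67), (11, 0, -67), (12, 2, -68), (11, 4, -67), (8, 8, -61)]
284 [(13, -7, -74), (11, -4, -71), (12, -2, -72), (11, 0, -71), (11, 2, -72), (11, 4, -71), (12, 8, -73)]
290 [(14, -6, -80), (12, -4, -76), (9, -2, -72), (9, 0, -72), (13, 2, -78), (12, 4, -77), (14, 7, -80)]
296 [(12, -6, -81), (12, -4, -80), (12, -2, -80), (6, 0, -71), (13, 2, -81), (12, 4, -80), (13, 7, -82)]
302 [(12, -6, -84), (12, -3, -84), (10, -2, -81), (4, 0, -72), (12, 2, -83), (12, 4, -84), (12, 7, -84)]
308 [(13, -6, -88), (12, -3, -87), (8, -2, -81), (2, 0, -72), (10, 2, -84), (12, 4, -86), (12, 7, -87)]
```

Emit:
drive_tool(
  force=60,
  rows=[
    {"offset": [0, 0, 0], "rotation": [0, 0, 0], "claw": 1},
    {"offset": [0, 0, 0], "rotation": [0, 0, 0], "claw": 1},
    {"offset": [0, 0, 0], "rotation": [0, 0, 0], "claw": 1},
    {"offset": [0, 0, 0], "rotation": [0, 0, 0], "claw": 1},
    {"offset": [0, 0, 0], "rotation": [0, 0, 0], "claw": 1},
    {"offset": [0, 0, 0], "rotation": [0, 0, 0], "claw": 1},
    {"offset": [0, 0, 0.06], "rotation": [0, 0, 0], "claw": 1},
    {"offset": [0, 0, 0.12], "rotation": [0, 0, 0], "claw": 1},
    {"offset": [0, 0, 0.18], "rotation": [0, 0, 0], "claw": 1},
    {"offset": [0, 0, 0.24], "rotation": [0, 0, 0], "claw": 1},
    {"offset": [0, 0, 0.24], "rotation": [0, 0, 0], "claw": 1},
  ],
)

```text
clock: 3.95
tcp_pos: [0.5057, -0.3218, -0.0025]
orientation: [-3.116, 0.391, 0.006]
contact_force: [-0.1, 1.1, 0.2]
grip_width: 0.0852
gripper_force: 0.0
```

```bash
cat > fing.py <<'E'
from h import *
f=grab_frame("wrist");X=cloud(f);o=get_obs();R0=Rn.from_rotvec(o["orientation"])
T=R0.inv().apply((X.reshape(-1,3)-o["tcp_pos"])).reshape(X.shape)*1000
m=(abs(T[...,0])<16)&(abs(T[...,1])<65)&(T[...,2]>-72)&(X[...,2]>.004)
import collections
for lo in range(-60,61,8):
    s=m&(T[...,1]>=lo)&(T[...,1]<lo+8)
    if s.any(): print(lo,s.sum(),"toolz max",T[...,2][s].max().round(1),"world z min",X[...,2][s].min().round(3))
print(o["tcp_pos"],o["contact_force"].round(1),o["grip_width"],o["gripper_force"])
E
python3 fing.py
```

```text
-60 252 toolz max -53.1 world z min 0.052
-52 388 toolz max -50.7 world z min 0.049
-44 1267 toolz max -45.8 world z min 0.044
-12 668 toolz max -30.0 world z min 0.028
-4 1625 toolz max -64.4 world z min 0.063
4 1396 toolz max -63.6 world z min 0.062
36 1286 toolz max -46.2 world z min 0.045
44 371 toolz max -50.7 world z min 0.049
52 242 toolz max -53.5 world z min 0.052
[ 0.50617668 -0.32209619 -0.00151293] [-0.2  0.5  1.2] 0.0854303924620929 0.0
```

Emit:
drive_tool(
  force=60,
  rows=[
    {"offset": [0, 0, 0], "rotation": [0, 0, 0], "claw": 0},
    {"offset": [0, 0, 0], "rotation": [0, 0, 0], "claw": 0},
    {"offset": [0, 0, 0], "rotation": [0, 0, 0], "claw": 0},
    {"offset": [0, 0, 0], "rotation": [0, 0, 0], "claw": 0},
    {"offset": [0, 0, 0], "rotation": [0, 0, 0], "claw": 0},
    {"offset": [0, 0, 0], "rotation": [0, 0, 0], "claw": 0},
    {"offset": [0, 0, 0], "rotation": [0, 0, 0], "claw": 0},
    {"offset": [0, 0, 0], "rotation": [0, 0, 0], "claw": 0},
  ],
)

```text
clock: 4.67
tcp_pos: [0.5076, -0.323, 0.0006]
orientation: [3.117, -0.392, 0.001]
contact_force: [-0.1, 0.4, 3.7]
grip_width: 0.0171
gripper_force: 62.0
```

```bash
python3 fing.py; python3 p.py 506 -324 0 75.7
```

```text
-28 142 toolz max -40.9 world z min 0.041
-20 588 toolz max -37.6 world z min 0.038
-12 1366 toolz max -38.0 world z min 0.039
-4 1563 toolz max -62.9 world z min 0.063
4 1369 toolz max -27.7 world z min 0.028
12 588 toolz max -28.1 world z min 0.029
20 136 toolz max -42.8 world z min 0.043
[ 0.5075411  -0.32294472  0.00054749] [-0.4  0.1  2.6] 0.017035669371401798 62.119503021240234
t 4.72 tcp [ 5.075e+02 -3.229e+02  5.000e-01] toolY deg -104.4 F [-0.4  0.1  2.6] w 17.0 gf 62.1 q7 [ 0.49  0.6  -0.04  1.87  0.04  0.67 -1.39]
offset [-0.008  0.009  0.004] rotation [ 0.0001 -0.0003 -0.0004]
```

Emit:
drive_tool(
  rows=[
    {"offset": [0, 0, -0.2], "rotation": [0, 0, -0.02], "claw": 0},
    {"offset": [0, 0, -0.4], "rotation": [0, 0, -0.043], "claw": 0},
    {"offset": [0, 0, -0.65], "rotation": [0, 0, -0.043], "claw": 0},
    {"offset": [0, -0.25, -0.75], "rotation": [0, 0, -0.043], "claw": 0},
    {"offset": [0, -0.5, -0.8], "rotation": [0, 0, -0.043], "claw": 0},
    {"offset": [0, -0.75, -0.8], "rotation": [0, 0, -0.043], "claw": 0},
    {"offset": [0, -1, -0.8], "rotation": [0, 0, -0.043], "claw": 0},
    {"offset": [0, -1, -0.8], "rotation": [0, 0, -0.043], "claw": 0},
  ],
)

```text
clock: 5.38
tcp_pos: [0.5468, -0.1669, 0.1201]
orientation: [-3.127, 0.239, -0.001]
contact_force: [0.6, 1.0, -2.5]
grip_width: 0.0174
gripper_force: 61.5
```

```bash
python3 p.py 573 81 110 80.5; cat > w.py <<'E'
from h import *
import sys
f=grab_frame("wrist");save(f,sys.argv[1]);X=cloud(f)
hsv=cv2.cvtColor(f["frame"],cv2.COLOR_RGB2HSV);H,S,V=[hsv[...,i].astype(int) for i in range(3)];z=X[...,2]
def rr(m,n):
    P=X[m]; P=P[~np.isnan(P[:,0])]
    if len(P)>20: r=cv2.minAreaRect((P[:,:2]*1000).astype(np.float32)); print(n,len(P),np.round(r[0],1),np.round(r[1],1),round(r[2],1),"z",np.median(P[:,2]).round(4))
rr((S>200)&(H>20)&(H<35)&(z>.048)&(z<.06),"plate")
rr((H<35)&(z>.036)&(z<.044),"wood")
rr((H>100)&(H<130)&(S>150)&(z>.0)&(z<.04),"tray")
c=((V<120)&(z>.043)&(z<.053)).astype(np.uint8)
k,l,st,ce=cv2.connectedComponentsWithStats(c)
for i in range(1,k):
    if st[i,4]>30: print("dark",ce[i].round(),st[i,4],X[l==i].mean(0).round(4))
E
python3 w.py w4
```

```text
t 5.38 tcp [ 546.8 -166.9  120.1] toolY deg -98.7 F [ 0.6  1.  -2.5] w 17.4 gf 61.5 q7 [ 0.28  0.4  -0.12  1.87  0.05  0.87 -1.58]
offset [-0.078 -1.66   0.077] rotation [-0.0027 -0.0001  0.0066]
wood 53546 [574.2  -7.2] [240.7 273.7] 80.5 z 0.0402
tray 11338 [ 586.5 -220.5] [167.8 283.2] 43.6 z 0.0047
dark [260.  18.] 491 [ 0.6774 -0.1421  0.0487]
dark [586.  29.] 718 [ 0.6376 -0.3539  0.048 ]
dark [104. 191.] 474 [ 5.80e-01 -3.00e-04  4.75e-02]
dark [ 62. 205.] 469 [0.5739 0.035  0.0473]
dark [197. 222.] 458 [ 0.5445 -0.0638  0.0475]
```

View pics/w4.png

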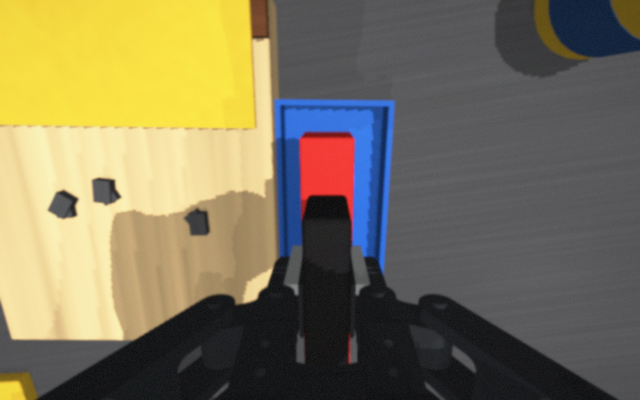

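The wrist view shows the scraper held level at (327,230) and the chips at (104,191), (62,205) and (197,222), all left of the tray. The scraper needs to go beyond them to panel y=+80.

Emit:
drive_tool(
  rows=[
    {"offset": [0, -0.25, 0], "rotation": [0, 0, 0.006], "claw": 0},
    {"offset": [-0.02, -0.5, 0], "rotation": [0, 0, 0.006], "claw": 0},
    {"offset": [-0.04, -0.75, 0], "rotation": [0, 0, 0.006], "claw": 0},
    {"offset": [-0.06, -1, 0], "rotation": [0, 0, 0.006], "claw": 0},
  ],
)

```text
clock: 5.77
tcp_pos: [0.5595, -0.0278, 0.1197]
orientation: [3.128, -0.279, -0.002]
contact_force: [0.8, -0.3, -1.4]
grip_width: 0.0169
gripper_force: 61.6
```

Emit:
drive_tool(
  rows=[
    {"offset": [0, -0.25, 0], "rotation": [0, 0, 0], "claw": 0},
    {"offset": [0, -0.5, 0], "rotation": [0, 0, 0], "claw": 0},
    {"offset": [0, -0.61, 0.1], "rotation": [0, 0, 0], "claw": 0},
    {"offset": [0, -0.61, 0.25], "rotation": [0, 0, 0], "claw": 0},
    {"offset": [0, -0.61, 0.35], "rotation": [0, 0, 0], "claw": 0},
    {"offset": [0, -0.61, 0.35], "rotation": [0, 0, 0], "claw": 0},
  ],
)

```text
clock: 6.27
tcp_pos: [0.5731, 0.0609, 0.064]
orientation: [3.127, -0.276, -0.011]
contact_force: [-0.1, -0.8, -3.2]
grip_width: 0.0172
gripper_force: 61.4
```

```bash
python3 p.py 571 74 43 80.5
```

```text
t 6.27 tcp [573.1  60.9  64. ] toolY deg -100.1 F [-0.1 -0.8 -3.2] w 17.2 gf 61.4 q7 [-0.09  0.49 -0.16  1.89  0.11  0.78 -2.06]
offset [-0.028 -0.084  0.14 ] rotation [ 0.0015  0.0033 -0.0051]
```

Emit:
drive_tool(
  rows=[
    {"offset": [-0.03, -0.1, 0], "rotation": [0.0015, 0.003, -0.005], "claw": 0},
    {"offset": [-0.03, -0.1, 0.05], "rotation": [0.0015, 0.003, -0.005], "claw": 0},
    {"offset": [-0.03, -0.1, 0.1], "rotation": [0.0015, 0.003, -0.005], "claw": 0},
    {"offset": [-0.03, -0.1, 0.14], "rotation": [0.0015, 0.003, -0.005], "claw": 0},
    {"offset": [-0.03, -0.1, 0.14], "rotation": [0.0015, 0.003, -0.005], "claw": 0},
    {"offset": [-0.03, -0.1, 0.14], "rotation": [0.0015, 0.003, -0.005], "claw": 0},
  ],
)

```text
clock: 6.77
tcp_pos: [0.5741, 0.0768, 0.0464]
orientation: [-3.129, 0.262, -0.009]
contact_force: [-0.1, -0.5, -3.2]
grip_width: 0.0164
gripper_force: 61.6
```

```bash
python3 p.py 571 74 42 80.5; python3 w.py w5; python3 - <<'E'
from h import *
f=grab_frame("wrist");X=cloud(f);hsv=cv2.cvtColor(f["frame"],cv2.COLOR_RGB2HSV);H,S=hsv[...,0],hsv[...,1]
P=X[((H<8)|(H>172))&(S>150)]; P=P[~np.isnan(P[:,0])]; print(np.percentile(P[:,2],[1,5,25,50,75,90]).round(4))
E
```

```text
t 6.77 tcp [574.1  76.8  46.4] toolY deg -99.6 F [-0.1 -0.5 -3.2] w 16.4 gf 61.6 q7 [-0.11  0.51 -0.17  1.91  0.12  0.73 -2.08]
offset [-0.018  0.022  0.029] rotation [-0.0011 -0.0027 -0.0006]
wood 68110 [575.2  82. ] [422.5 238.2] 79.3 z 0.0401
tray 23 [ 430.6 -115.5] [3.5 5.6] 59.9 z 0.0316
dark [458. 206.] 906 [0.5806 0.0033 0.0476]
dark [395. 226.] 821 [0.5747 0.0382 0.0477]
dark [577. 247.] 1003 [ 0.5454 -0.0604  0.0472]
[0.0589 0.0739 0.0761 0.0765 0.0771 0.0776]
```

Emit:
drive_tool(
  rows=[
    {"offset": [-0.02, 0, 0.03], "rotation": [0, 0, 0], "claw": 0},
    {"offset": [-0.02, 0, 0.03], "rotation": [0, 0, 0], "claw": 0},
    {"offset": [-0.02, 0.05, 0.03], "rotation": [0, 0, 0], "claw": 0},
    {"offset": [-0.02, 0.1, 0.03], "rotation": [0, 0, 0], "claw": 0},
    {"offset": [-0.02, 0.15, 0.03], "rotation": [0, 0, 0], "claw": 0},
    {"offset": [-0.02, 0.2, 0.03], "rotation": [0, 0, 0], "claw": 0},
    {"offset": [-0.02, 0.25, 0.03], "rotation": [0, 0, 0], "claw": 0},
    {"offset": [-0.02, 0.3, 0.03], "rotation": [0, 0, 0], "claw": 0},
    {"offset": [-0.02, 0.35, 0.03], "rotation": [0, 0, 0], "claw": 0},
    {"offset": [-0.02, 0.4, 0.03], "rotation": [0, 0, 0], "claw": 0},
    {"offset": [-0.02, 0.45, 0.03], "rotation": [0, 0, 0], "claw": 0},
    {"offset": [-0.02, 0.5, 0.03], "rotation": [0, 0, 0], "claw": 0},
    {"offset": [-0.02, 0.55, 0.03], "rotation": [0, 0, 0], "claw": 0},
    {"offset": [-0.02, 0.6, 0.03], "rotation": [0, 0, 0], "claw": 0},
    {"offset": [-0.02, 0.65, 0.03], "rotation": [0, 0, 0], "claw": 0},
    {"offset": [-0.02, 0.7, 0.03], "rotation": [0, 0, 0], "claw": 0},
    {"offset": [-0.02, 0.75, 0.03], "rotation": [0, 0, 0], "claw": 0},
    {"offset": [-0.02, 0.8, 0.03], "rotation": [0, 0, 0], "claw": 0},
    {"offset": [-0.02, 0.85, 0.03], "rotation": [0, 0, 0], "claw": 0},
    {"offset": [-0.02, 0.9, 0.03], "rotation": [0, 0, 0], "claw": 0},
  ],
)

```text
clock: 8.53
tcp_pos: [0.549, -0.0557, 0.0418]
orientation: [-3.128, 0.26, -0.01]
contact_force: [-0.4, 0.5, -2.6]
grip_width: 0.0171
gripper_force: 61.5
```

```bash
python3 p.py 533 -155 42 80.5; python3 w.py w6
```

```text
t 8.53 tcp [549.  -55.7  41.8] toolY deg -99.5 F [-0.4  0.5 -2.6] w 17.1 gf 61.5 q7 [ 0.11  0.48 -0.16  1.97  0.11  0.69 -1.85]
offset [ 0.004  0.671 -0.003] rotation [-0.0015 -0.003  -0.0002]
wood 77055 [558.7  -4.6] [241.2 233.8] 80.8 z 0.0402
tray 41508 [ 512.1 -180.4] [115.3 219.7] 80.7 z 0.0046
dark [375. 215.] 2193 [ 0.5593 -0.0837  0.0477]
```

Emit:
drive_tool(
  rows=[
    {"offset": [0, 0.05, 0], "rotation": [0, 0, 0], "claw": 0},
    {"offset": [0, 0.1, 0], "rotation": [0, 0, 0], "claw": 0},
    {"offset": [0, 0.15, 0], "rotation": [0, 0, 0], "claw": 0},
    {"offset": [0, 0.2, 0], "rotation": [0, 0, 0], "claw": 0},
    {"offset": [0, 0.25, 0], "rotation": [0, 0, 0], "claw": 0},
    {"offset": [0, 0.3, 0], "rotation": [0, 0, 0], "claw": 0},
    {"offset": [0, 0.35, 0], "rotation": [0, 0, 0], "claw": 0},
    {"offset": [0, 0.4, 0], "rotation": [0, 0, 0], "claw": 0},
    {"offset": [0, 0.45, 0], "rotation": [0, 0, 0], "claw": 0},
    {"offset": [0, 0.5, 0], "rotation": [0, 0, 0], "claw": 0},
    {"offset": [0, 0.55, 0], "rotation": [0, 0, 0], "claw": 0},
    {"offset": [0, 0.6, 0], "rotation": [0, 0, 0], "claw": 0},
    {"offset": [0, 0.65, 0], "rotation": [0, 0, 0], "claw": 0},
    {"offset": [0, 0.68, 0], "rotation": [0, 0, 0], "claw": 0},
    {"offset": [0, 0.68, 0], "rotation": [0, 0, 0], "claw": 0},
    {"offset": [0, 0.68, 0], "rotation": [0, 0, 0], "claw": 0},
    {"offset": [0, 0.68, -0.3], "rotation": [0, 0, 0], "claw": 0},
    {"offset": [0, 0.68, -0.5], "rotation": [0, 0, 0], "claw": 0},
  ],
)

```text
clock: 10.08
tcp_pos: [0.5304, -0.1546, 0.1162]
orientation: [-3.127, 0.259, -0.003]
contact_force: [1.6, -0.8, -1.2]
grip_width: 0.0173
gripper_force: 61.5
```

```bash
python3 p.py 507 -320 100 76.2; python3 w.py w7;python3 - <<'E'
from h import *
g=grab_frame("side"); s=grab_frame("scene"); 
cv2.imwrite("pics/c7.png",np.vstack([cv2.resize(g["frame"][110:210,250:390],(560,400)),])[...,::-1])
w=cv2.imread("pics/w7.png"); a=cv2.imread("pics/c7.png"); cv2.imwrite("pics/c7.png",np.vstack([cv2.resize(a,(420,300)),cv2.resize(w,(420,262))]))
E
```

```text
t 10.08 tcp [ 530.4 -154.6  116.2] toolY deg -99.5 F [ 1.6 -0.8 -1.2] w 17.3 gf 61.5 q7 [ 0.3   0.38 -0.16  1.92  0.07  0.85 -1.63]
offset [0.027 1.114 0.104] rotation [-0.0019 -0.0008  0.0379]
wood 61548 [565.5  -5.6] [240.9 255.1] 80.6 z 0.0402
tray 14882 [ 577.9 -219.2] [184.3 274.9] 48.5 z 0.0046
dark [268.   3.] 108 [ 0.6684 -0.1395  0.0482]
dark [622.   8.] 334 [ 0.6272 -0.3619  0.0476]
```

View pics/c7.png

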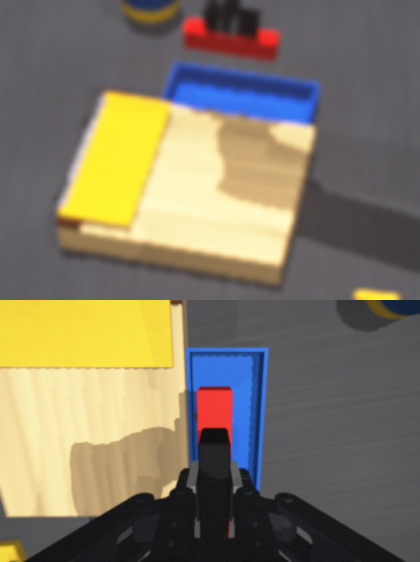

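The panel is clear. The tray floor is partly hidden behind the scraper, so I'll set the scraper back down first and then check it.

Emit:
drive_tool(
  rows=[
    {"offset": [0, 0.25, 0], "rotation": [0, 0, 0], "claw": 0},
    {"offset": [0, 0.5, 0], "rotation": [0, 0, 0], "claw": 0},
    {"offset": [0, 0.75, 0], "rotation": [0, 0, 0], "claw": 0},
    {"offset": [0, 1, 0.1], "rotation": [0, 0, 0], "claw": 0},
    {"offset": [0, 1, 0.3], "rotation": [0, 0, 0], "claw": 0},
    {"offset": [0, 1, 0.5], "rotation": [0, 0, 0], "claw": 0},
    {"offset": [0, 1, 0.6], "rotation": [0, 0, 0], "claw": 0},
    {"offset": [0, 1, 0.65], "rotation": [0, 0, 0], "claw": 0},
    {"offset": [0, 1, 0.65], "rotation": [0, 0, 0], "claw": 0},
    {"offset": [0, 1, 0.65], "rotation": [0, 0, 0], "claw": 0},
  ],
)

```text
clock: 11.07
tcp_pos: [0.5076, -0.3029, 0.0183]
orientation: [-3.128, 0.259, -0.009]
contact_force: [0.1, 0.3, -1.3]
grip_width: 0.0169
gripper_force: 61.5
```

```bash
python3 p.py 507 -310 1 80.5
```

```text
t 11.07 tcp [ 507.6 -302.9   18.3] toolY deg -99.5 F [ 0.1  0.3 -1.3] w 16.9 gf 61.5 q7 [ 0.51  0.56 -0.1   1.89  0.08  0.69 -1.37]
offset [0.003 0.048 0.115] rotation [-0.0017 -0.0026  0.0002]
```

Emit:
drive_tool(
  rows=[
    {"offset": [0, 0.05, 0.05], "rotation": [0, 0, 0], "claw": 0},
    {"offset": [0, 0.05, 0.09], "rotation": [0, 0, 0], "claw": 0},
    {"offset": [0, 0.05, 0.115], "rotation": [0, 0, 0], "claw": 0},
    {"offset": [0, 0.05, 0.115], "rotation": [0, 0, 0], "claw": 0},
    {"offset": [0, 0.05, 0.115], "rotation": [0, 0, 0], "claw": 0},
    {"offset": [0, 0.05, 0.115], "rotation": [0, 0, 0], "claw": 1},
    {"offset": [0, 0.05, 0.115], "rotation": [0, 0, 0], "claw": 1},
    {"offset": [0, 0.05, 0.115], "rotation": [0, 0, 0], "claw": 1},
    {"offset": [0, 0.05, 0.115], "rotation": [0, 0, 0], "claw": 1},
    {"offset": [0, 0.05, 0.115], "rotation": [0, 0, 0], "claw": 1},
    {"offset": [0, 0.05, 0.115], "rotation": [0, 0, 0], "claw": 1},
    {"offset": [0, 0.05, -0.1], "rotation": [0, 0, 0], "claw": 1},
    {"offset": [0, 0.05, -0.35], "rotation": [0, 0, 0], "claw": 1},
    {"offset": [0, 0.05, -0.6], "rotation": [0, 0, 0], "claw": 1},
    {"offset": [0, 0, -0.85], "rotation": [0, 0, 0], "claw": 1},
    {"offset": [-0.1, -0.2, -1], "rotation": [0, 0, 0], "claw": 1},
    {"offset": [-0.3, -0.4, -1], "rotation": [0, 0, 0], "claw": 1},
    {"offset": [-0.4, -0.6, -1], "rotation": [0, 0, 0], "claw": 1},
    {"offset": [-0.4, -0.6, -1], "rotation": [0, 0, 0], "claw": 1},
  ],
)

```text
clock: 12.65
tcp_pos: [0.4603, -0.1987, 0.1689]
orientation: [-3.127, 0.251, -0.008]
contact_force: [-0.2, 1.3, -0.8]
grip_width: 0.0849
gripper_force: 0.0
```

```bash
python3 p.py 505 350 180 -8.7; python3 - <<'E'
from h import *
f=grab_frame("wrist");save(f,"w8");X=cloud(f);z=X[...,2];P0=np.array([.5775,-.008]);a=np.radians(-9.5)
ex=np.array([np.cos(a),np.sin(a)]);ey=np.array([-ex[1],ex[0]])
d=X[...,:2]-P0;px=d@ex*1000+30;py=d@ey*1000+166
hsv=cv2.cvtColor(f["frame"],cv2.COLOR_RGB2HSV);V=hsv[...,2];S=hsv[...,1];H=hsv[...,0].astype(int)
m=(abs(px)<100)&(abs(py)<46)
print("tray px",m.sum(), "S<120", (m&(S<120)).sum())
k,l,st,ce=cv2.connectedComponentsWithStats((m&(S<130)).astype(np.uint8))
for i in range(1,k):
    if st[i,4]>25: q=l==i; print(ce[i].round(),st[i,4],np.median(px[q]).round(),np.median(py[q]).round(),np.nanpercentile(z[q],[5,50,95]).round(4))
P=X[((H<8)|(H>172))&(S>150)&(z>.024)&(z<.04)];print("red",len(P),cv2.minAreaRect((P[:,:2]*1000).astype(np.float32)),np.median(P[:,2]))
E
```

```text
t 12.65 tcp [ 460.3 -198.7  168.9] toolY deg -99.2 F [-0.2  1.3 -0.8] w 84.9 gf 0.0 q7 [ 0.43  0.23 -0.17  1.99  0.04  0.92 -1.49]
offset [-0.288 -3.659 -0.057] rotation [-3.800e-03  1.000e-04  7.814e-01]
tray px 45177 S<120 23211
[225.  29.] 44 76.0 45.0 [0.0302 0.0324 0.0362]
[333.  41.] 27 74.0 -46.0 [-0.0013 -0.      0.0012]
[225.  52.] 27 59.0 46.0 [0.0313 0.035  0.0402]
[262.  82.] 333 36.0 20.0 [0.0098 0.0121 0.0133]
[229.  97.] 109 23.0 46.0 [0.0303 0.033  0.0393]
[250. 104.] 231 17.0 31.0 [0.0134 0.0208 0.0257]
[263. 126.] 290 -4.0 21.0 [0.0105 0.0121 0.0133]
[237. 205.] 136 -77.0 46.0 [0.0299 0.0328 0.0392]
[162. 356.] 21957 -43.0 3.0 [0.2339 0.2762 0.2912]
red 2115 ((505.0700988769531, -309.8461608886719), (24.15653419494629, 118.69419860839844), 80.83503723144531) 0.03009333461126129
```

View pics/w8.png

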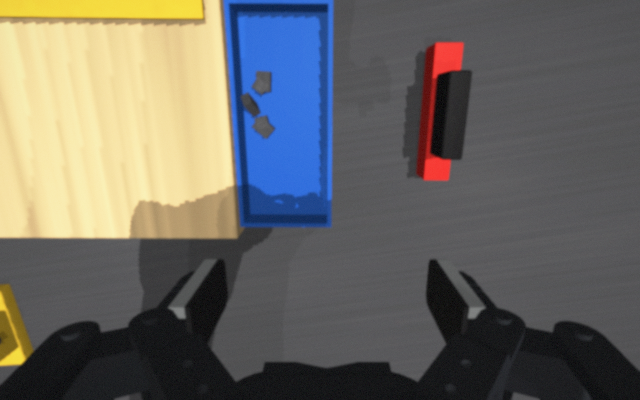

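All three chips lie in the tray, at (262,82), (250,104) and (263,126), with tops below 26 mm. The scraper stands on the bench at (445,110). Next is the strip.

Emit:
drive_tool(
  rows=[
    {"offset": [-0.1, -0.2, 0], "rotation": [0, 0, -0.06], "claw": 1},
    {"offset": [-0.1, -0.4, 0], "rotation": [0, 0, -0.12], "claw": 1},
    {"offset": [-0.1, -0.6, 0], "rotation": [0, 0, -0.18], "claw": 1},
    {"offset": [-0.1, -0.8, 0], "rotation": [0, 0, -0.24], "claw": 1},
    {"offset": [-0.1, -1, 0], "rotation": [0, 0, -0.3], "claw": 1},
    {"offset": [-0.1, -1, 0], "rotation": [0, 0, -0.36], "claw": 1},
    {"offset": [-0.1, -1, 0], "rotation": [0, 0, -0.42], "claw": 1},
    {"offset": [-0.1, -1, 0], "rotation": [0, 0, -0.48], "claw": 1},
    {"offset": [-0.1, -1, 0], "rotation": [0, 0, -0.54], "claw": 1},
    {"offset": [-0.1, -1, 0], "rotation": [0, 0, -0.6], "claw": 1},
    {"offset": [-0.1, -1, 0], "rotation": [0, 0, -0.66], "claw": 1},
    {"offset": [-0.1, -1, 0], "rotation": [0, 0, -0.72], "claw": 1},
    {"offset": [-0.1, -1, 0], "rotation": [0, 0, -0.78], "claw": 1},
    {"offset": [-0.1, -1, 0], "rotation": [0, 0, -0.789], "claw": 1},
    {"offset": [-0.1, -1, 0], "rotation": [0, 0, -0.789], "claw": 1},
  ],
)

```text
clock: 13.95
tcp_pos: [0.4727, -0.0553, 0.1687]
orientation: [2.392, 2.032, 0.01]
contact_force: [0.5, -0.2, 0.2]
grip_width: 0.0852
gripper_force: 0.0
```

Emit:
drive_tool(
  rows=[
    {"offset": [0.25, 0, 0], "rotation": [0, 0, 0], "claw": 1},
    {"offset": [0.5, 0, 0], "rotation": [0, 0, 0], "claw": 1},
    {"offset": [0.75, 0, 0], "rotation": [0, 0, 0], "claw": 1},
    {"offset": [1, 0, 0], "rotation": [0, 0, 0], "claw": 1},
    {"offset": [1, 0, 0], "rotation": [0, 0, 0], "claw": 1},
  ],
)

```text
clock: 14.37
tcp_pos: [0.497, 0.1022, 0.1701]
orientation: [2.385, 2.045, 0.018]
contact_force: [0.3, 0.2, 1.1]
grip_width: 0.0855
gripper_force: 0.0
```

```bash
python3 p.py 509 355 170 -8.7
```

```text
t 14.37 tcp [497.  102.2 170.1] toolY deg -8.8 F [0.3 0.2 1.1] w 85.5 gf 0.0 q7 [ 0.16  0.28 -0.56  1.96  0.18  0.95 -0.64]
offset [ 1.678 -0.178  0.014] rotation [ 0.0038 -0.0042 -0.0007]
```

Emit:
drive_tool(
  rows=[
    {"offset": [0.25, 0, 0], "rotation": [0.004, -0.004, 0], "claw": 1},
    {"offset": [0.5, 0, 0], "rotation": [0.004, -0.004, 0], "claw": 1},
    {"offset": [0.75, -0.05, 0], "rotation": [0.004, -0.004, 0], "claw": 1},
    {"offset": [0.95, -0.15, 0], "rotation": [0.004, -0.004, 0], "claw": 1},
    {"offset": [0.95, -0.15, 0], "rotation": [0.004, -0.004, 0], "claw": 1},
  ],
)

```text
clock: 14.78
tcp_pos: [0.4938, 0.246, 0.17]
orientation: [-2.383, -2.044, 0.003]
contact_force: [-0.2, 0.8, -0.5]
grip_width: 0.0854
gripper_force: 0.0
```

```bash
cat > st.py <<'E'
from h import *
f=grab_frame("wrist");save(f,"w9");X=cloud(f);z=X[...,2]
hsv=cv2.cvtColor(f["frame"],cv2.COLOR_RGB2HSV);S=hsv[...,1];V=hsv[...,2]
near=(abs(X[...,0]-.53)<.13)&(abs(X[...,1]-.35)<.12)
for n,m in (("base",near&(z>.0025)&(z<.01)&(V>120)&(S<60)),("rib",near&(z>.033)&(z<.05)),("bush",(z>.044)&(z<.056)&(X[...,0]>.6))):
    P=X[m]
    if len(P)>10: r=cv2.minAreaRect((P[:,:2]*1000).astype(np.float32)); print(n,len(P),np.round(r[0],1),np.round(r[1],1),r[2],P[:,:2].mean(0).round(4),np.median(P[:,2]).round(4))
E
python3 st.py; python3 p.py 509 355 170 -8.7
```

```text
base 12721 [528.8 338.6] [125.5  95.1] 81.36637878417969 [0.5312 0.3413] 0.0042
rib 2420 [583.1 335.7] [ 95.6 161. ] 80.95874786376953 [0.5789 0.3434] 0.0407
bush 6160 [690.1 173.8] [ 84.2 392. ] 2.4555487632751465 [0.6812 0.2694] 0.0502
t 14.83 tcp [495.  242.1 169.6] toolY deg -8.9 F [-0.2 -0.7 -0.1] w 85.6 gf 0.0 q7 [-0.09  0.37 -0.6   1.85  0.24  1.   -0.94]
offset [ 0.758 -0.024 -0.005] rotation [-0.0014  0.0014 -0.0016]
```

View pics/w9.png

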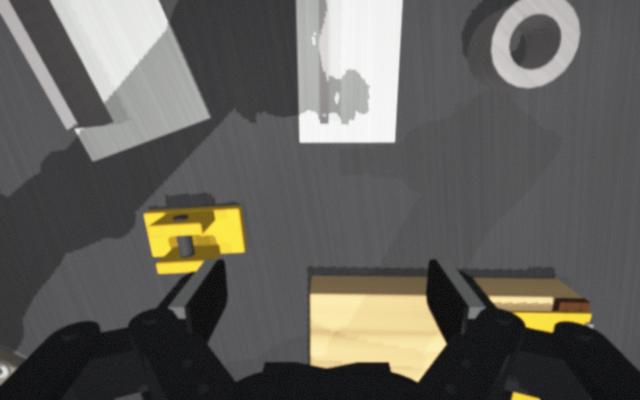

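The wrist view shows the small strip at (350,70), the bush at (535,40), the bracket at (195,235) and the larger white strip at upper left. The visible width is 95 mm, so this is the right strip, with the rib centre near (508,354).

Emit:
drive_tool(
  rows=[
    {"offset": [0.25, -0.02, 0], "rotation": [0, 0, -0.003], "claw": 1},
    {"offset": [0.5, -0.02, 0], "rotation": [0, 0, -0.003], "claw": 1},
    {"offset": [0.75, -0.02, 0.1], "rotation": [0, 0, -0.003], "claw": 1},
    {"offset": [0.755, -0.028, 0.3], "rotation": [0, 0, -0.003], "claw": 1},
    {"offset": [0.755, -0.028, 0.55], "rotation": [0, 0, -0.003], "claw": 1},
    {"offset": [0.755, -0.028, 0.8], "rotation": [0, 0, -0.003], "claw": 1},
    {"offset": [0.755, -0.028, 0.8], "rotation": [0, 0, -0.003], "claw": 1},
    {"offset": [0.755, -0.028, 0.8], "rotation": [0, 0, -0.003], "claw": 1},
  ],
)

```text
clock: 15.5
tcp_pos: [0.5094, 0.3473, 0.0474]
orientation: [2.386, 2.04, -0.016]
contact_force: [0.7, 0.9, 0.9]
grip_width: 0.0853
gripper_force: 0.0
```

```bash
python3 p.py 508.4 354.2 -26 -8.6
```

```text
t 15.5 tcp [509.4 347.3  47.4] toolY deg -8.9 F [0.7 0.9 0.9] w 85.3 gf 0.0 q7 [-0.31  0.62 -0.53  1.78  0.4   0.86 -1.19]
offset [ 0.049 -0.011  0.489] rotation [-0.0025  0.0045 -0.0028]
```

Emit:
drive_tool(
  force=80,
  rows=[
    {"offset": [0.05, -0.01, 0.1], "rotation": [-0.0025, 0.0045, -0.003], "claw": 1},
    {"offset": [0.05, -0.01, 0.25], "rotation": [-0.0025, 0.0045, -0.003], "claw": 1},
    {"offset": [0.05, -0.01, 0.4], "rotation": [-0.0025, 0.0045, -0.003], "claw": 1},
    {"offset": [0.05, -0.01, 0.48], "rotation": [-0.0025, 0.0045, -0.003], "claw": 1},
    {"offset": [0.05, -0.01, 0.48], "rotation": [-0.0025, 0.0045, -0.003], "claw": 1},
    {"offset": [0.05, -0.01, 0.48], "rotation": [-0.0025, 0.0045, -0.003], "claw": 1},
    {"offset": [0.05, -0.01, 0.48], "rotation": [-0.0025, 0.0045, -0.003], "claw": 1},
  ],
)

```text
clock: 16.08
tcp_pos: [0.5108, 0.3578, -0.0209]
orientation: [-2.379, -2.051, -0.013]
contact_force: [-0.4, 0.6, 0.8]
grip_width: 0.0854
gripper_force: 0.0
```

```bash
python3 p.py 508.4 354.2 -26 -8.6;python3 st.py; python3 fing.py
```

```text
t 16.08 tcp [510.8 357.8 -20.9] toolY deg -8.5 F [-0.4  0.6  0.8] w 85.4 gf 0.0 q7 [-0.36  0.71 -0.49  1.81  0.47  0.74 -1.24]
offset [-0.026 -0.013  0.033] rotation [ 0.0026 -0.0031  0.0011]
base 44161 [530.8 352.2] [147.   95.7] 81.37083435058594 [0.5334 0.368 ] 0.0041
rib 7197 [510.6 361.2] [77.1 89.8] 42.4925537109375 [0.5109 0.3671] 0.0403
-60 195 toolz max -54.7 world z min 0.033
-52 317 toolz max -51.9 world z min 0.031
-44 1262 toolz max -47.3 world z min 0.026
-28 470 toolz max -25.3 world z min 0.004
-20 546 toolz max -25.2 world z min 0.004
-12 582 toolz max -25.2 world z min 0.004
-4 1304 toolz max -25.2 world z min 0.004
4 533 toolz max -25.1 world z min 0.004
12 549 toolz max -25.1 world z min 0.004
20 604 toolz max -25.0 world z min 0.004
28 559 toolz max -25.0 world z min 0.004
36 1660 toolz max -25.0 world z min 0.004
44 973 toolz max -24.9 world z min 0.004
52 535 toolz max -24.9 world z min 0.004
60 212 toolz max -24.9 world z min 0.004
[ 0.51053319  0.35773529 -0.02122985] [ 0.6  0.3 -0.7] 0.08553465319749672 0.0
```

Emit:
drive_tool(
  force=80,
  rows=[
    {"offset": [-0.026, -0.013, 0.02], "rotation": [0.0026, -0.003, 0], "claw": 1},
    {"offset": [-0.026, -0.013, 0.02], "rotation": [0.0026, -0.003, 0], "claw": 1},
    {"offset": [-0.026, -0.013, 0.02], "rotation": [0.0026, -0.003, 0], "claw": 0},
    {"offset": [-0.026, -0.013, 0.02], "rotation": [0.0026, -0.003, 0], "claw": 0},
    {"offset": [-0.026, -0.013, 0.02], "rotation": [0.0026, -0.003, 0], "claw": 0},
    {"offset": [-0.026, -0.013, 0.02], "rotation": [0.0026, -0.003, 0], "claw": 0},
    {"offset": [-0.026, -0.013, 0.02], "rotation": [0.0026, -0.003, 0], "claw": 0},
    {"offset": [-0.026, -0.013, 0.02], "rotation": [0.0026, -0.003, 0], "claw": 0},
    {"offset": [-0.026, -0.013, 0.02], "rotation": [0.0026, -0.003, 0], "claw": 0},
    {"offset": [-0.026, -0.013, 0.02], "rotation": [0.0026, -0.003, 0], "claw": 0},
  ],
)

```text
clock: 17.02
tcp_pos: [0.507, 0.3534, -0.026]
orientation: [-2.378, -2.052, 0.004]
contact_force: [-1.2, -1.0, 1.7]
grip_width: 0.0067
gripper_force: 78.3
```

```bash
python3 p.py 508.4 354.2 80 -8.6;python3 fing.py|tail -8
```

```text
t 17.02 tcp [507.  353.4 -26. ] toolY deg -8.4 F [-1.2 -1.   1.7] w 6.7 gf 78.3 q7 [-0.36  0.71 -0.48  1.81  0.47  0.74 -1.24]
offset [ 0.005  0.007 -0.706] rotation [-0.001   0.001   0.0015]
12 666 toolz max -30.0 world z min 0.004
20 502 toolz max -30.0 world z min 0.004
28 571 toolz max -30.0 world z min 0.004
36 591 toolz max -30.0 world z min 0.004
44 555 toolz max -30.0 world z min 0.004
52 566 toolz max -30.1 world z min 0.004
60 340 toolz max -30.1 world z min 0.004
[ 0.50694652  0.35342475 -0.0259704 ] [-0.5 -2.1  1.2] 0.00650530623261986 78.3414351940155
```

Emit:
drive_tool(
  rows=[
    {"offset": [0, 0, -0.15], "rotation": [0, 0, 0], "claw": 0},
    {"offset": [0, 0, -0.35], "rotation": [0, 0, 0], "claw": 0},
    {"offset": [-0.05, 0, -0.55], "rotation": [0, 0, 0], "claw": 0},
    {"offset": [-0.2, 0, -0.65], "rotation": [0, 0, 0], "claw": 0},
    {"offset": [-0.4, 0, -0.7], "rotation": [0, 0, 0], "claw": 0},
    {"offset": [-0.6, 0, -0.7], "rotation": [0, 0, 0], "claw": 0},
    {"offset": [-0.8, 0, -0.7], "rotation": [0, 0, 0], "claw": 0},
    {"offset": [-1, 0, -0.7], "rotation": [0, 0, 0], "claw": 0},
  ],
)

```text
clock: 17.73
tcp_pos: [0.4843, 0.2034, 0.0789]
orientation: [-2.378, -2.052, 0.006]
contact_force: [0.8, -0.5, -4.1]
grip_width: 0.0069
gripper_force: 78.5
```

Emit:
drive_tool(
  rows=[
    {"offset": [-0.2, 0, 0], "rotation": [0, 0, 0], "claw": 0},
    {"offset": [-0.4, 0, 0], "rotation": [0, 0, 0], "claw": 0},
    {"offset": [-0.6, 0, 0], "rotation": [0, 0, 0], "claw": 0},
    {"offset": [-0.8, 0.05, 0], "rotation": [0, 0, 0], "claw": 0},
    {"offset": [-0.9, 0.1, 0], "rotation": [0, 0, 0], "claw": 0},
    {"offset": [-0.9, 0.1, 0], "rotation": [0, 0, 0], "claw": 0},
  ],
)

```text
clock: 18.23
tcp_pos: [0.4802, 0.0641, 0.0788]
orientation: [2.385, 2.044, -0.009]
contact_force: [-0.5, 0.4, -2.8]
grip_width: 0.0069
gripper_force: 78.4
```

```bash
python3 p.py 540 -3 50 -9.5
```

```text
t 18.23 tcp [480.2  64.1  78.8] toolY deg -8.8 F [-0.5  0.4 -2.8] w 6.9 gf 78.4 q7 [ 0.21  0.38 -0.56  2.07  0.3   0.76 -0.69]
offset [-0.38   0.463  0.193] rotation [-0.0015  0.0026  0.0061]
```

Emit:
drive_tool(
  rows=[
    {"offset": [-0.15, 0.15, 0], "rotation": [-0.001, 0.002, 0.006], "claw": 0},
    {"offset": [-0.3, 0.3, 0.05], "rotation": [-0.001, 0.002, 0.006], "claw": 0},
    {"offset": [-0.38, 0.43, 0.15], "rotation": [-0.001, 0.002, 0.006], "claw": 0},
    {"offset": [-0.38, 0.46, 0.25], "rotation": [-0.001, 0.002, 0.006], "claw": 0},
    {"offset": [-0.38, 0.46, 0.32], "rotation": [-0.001, 0.002, 0.006], "claw": 0},
    {"offset": [-0.38, 0.46, 0.32], "rotation": [-0.001, 0.002, 0.006], "claw": 0},
    {"offset": [-0.38, 0.46, 0.32], "rotation": [-0.001, 0.002, 0.006], "claw": 0},
  ],
)

```text
clock: 18.82
tcp_pos: [0.5384, 0.0042, 0.0308]
orientation: [-2.386, -2.038, 0.0]
contact_force: [0.7, -0.0, -2.0]
grip_width: 0.0067
gripper_force: 78.4
```

```bash
cat > s2.py <<'E'
from h import *
import sys
f=grab_frame("wrist");save(f,sys.argv[1]);X=cloud(f);z=X[...,2]
hsv=cv2.cvtColor(f["frame"],cv2.COLOR_RGB2HSV);S=hsv[...,1].astype(int);V=hsv[...,2];H=hsv[...,0]
P0=np.array([.5775,-.008]);a=np.radians(-9.5);ex=np.array([np.cos(a),np.sin(a)]);ey=np.array([-ex[1],ex[0]])
d=X[...,:2]-P0;px=d@ex*1000;py=d@ey*1000
y=(S>200)&(H>20)&(H<35)&(z>.047)&(z<.07)
print("plate n",y.sum(),"free edge px",np.percentile(px[y],1).round(1),"py",np.percentile(py[y],[1,99]).round(1),"z",np.median(z[y]).round(4))
m=(S<60)&(V>110)&(px>-80)&(px<120)&(z>.04)&(z<.085)&(abs(py)<90)&(px>-5)
P=np.stack([px[m],py[m],z[m]*1000],1)
if len(P)>50:
    z0=np.median(P[:,2]); P=P[abs(P[:,2]-z0)<6]
    A=np.c_[P[:,:2],np.ones(len(P))];c=np.linalg.lstsq(A,P[:,2],rcond=None)[0]
    print("strip n",len(P),"x",np.percentile(P[:,0],[1,99]).round(1),"y",np.percentile(P[:,1],[1,99]).round(1),"z med",z0.round(1),"slope x,y",c[:2].round(4))
E
python3 s2.py w10; python3 p.py 540 -3 15.5 -9.5
```

```text
plate n 262 free edge px 49.1 py [-34.  108.1] z 0.052
strip n 16389 x [-4.6 29.6] y [-47.9  80.9] z med 60.9 slope x,y [-0.0025  0.005 ]
t 18.87 tcp [539.1   4.3  31.5] toolY deg -9.0 F [ 0.4  1.1 -2.4] w 6.8 gf 78.4 q7 [ 0.27  0.52 -0.49  1.98  0.36  0.72 -0.6 ]
offset [-0.047  0.013  0.107] rotation [-0.0006 -0.0011  0.0044]
```

View pics/w10.png

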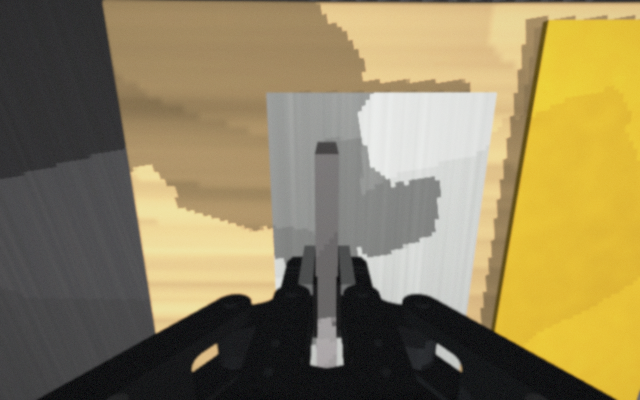

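The strip is held level, its front edge (495,95–330) just short of the yellow plate (540,20) and nearly parallel. I'll lower to about 1.5 mm above the panel.

Emit:
drive_tool(
  rows=[
    {"offset": [-0.04, 0.01, 0], "rotation": [-0.0006, -0.001, 0.004], "claw": 0},
    {"offset": [-0.047, 0.013, 0.04], "rotation": [-0.0006, -0.001, 0.004], "claw": 0},
    {"offset": [-0.047, 0.013, 0.08], "rotation": [-0.0006, -0.001, 0.004], "claw": 0},
    {"offset": [-0.047, 0.013, 0.103], "rotation": [-0.0006, -0.001, 0.004], "claw": 0},
    {"offset": [-0.047, 0.013, 0.103], "rotation": [-0.0006, -0.001, 0.004], "claw": 0},
    {"offset": [-0.047, 0.013, 0.103], "rotation": [-0.0006, -0.001, 0.004], "claw": 0},
  ],
)

```text
clock: 19.37
tcp_pos: [0.5405, -0.0042, 0.0156]
orientation: [2.399, 2.029, 0.0]
contact_force: [0.8, 0.2, -2.8]
grip_width: 0.0066
gripper_force: 78.5
```

```bash
python3 s2.py w11; python3 p.py 591.5 -11 15.2 -9.5
```

```text
plate n 633 free edge px 49.1 py [-36.8 104.5] z 0.0517
strip n 18204 x [-4.6 33.3] y [-56.   72.6] z med 45.8 slope x,y [-0.0039  0.0019]
t 19.42 tcp [540.7  -4.2  15.8] toolY deg -9.6 F [-0.1 -0.  -2.8] w 6.5 gf 78.5 q7 [ 0.27  0.55 -0.47  1.99  0.38  0.69 -0.61]
offset [0.012 0.341 0.005] rotation [ 0.0004  0.     -0.0005]
```

Emit:
drive_tool(
  rows=[
    {"offset": [0, 0.03, 0.003], "rotation": [0, 0, 0], "claw": 0},
    {"offset": [0, 0.06, 0.003], "rotation": [0, 0, 0], "claw": 0},
    {"offset": [0, 0.09, 0.003], "rotation": [0, 0, 0], "claw": 0},
    {"offset": [0, 0.12, 0.003], "rotation": [0, 0, 0], "claw": 0},
    {"offset": [0, 0.15, 0.003], "rotation": [0, 0, 0], "claw": 0},
    {"offset": [0.01, 0.18, 0.003], "rotation": [0, 0, 0], "claw": 0},
    {"offset": [0.01, 0.21, 0.003], "rotation": [0, 0, 0], "claw": 0},
    {"offset": [0.01, 0.24, 0.003], "rotation": [0, 0, 0], "claw": 0},
    {"offset": [0.01, 0.27, 0.003], "rotation": [0, 0, 0], "claw": 0},
    {"offset": [0.01, 0.3, 0.003], "rotation": [0, 0, 0], "claw": 0},
    {"offset": [0.01, 0.33, 0.003], "rotation": [0, 0, 0], "claw": 0},
    {"offset": [0.01, 0.34, 0.003], "rotation": [0, 0, 0], "claw": 0},
    {"offset": [0.01, 0.34, 0.003], "rotation": [0, 0, 0], "claw": 0},
    {"offset": [0.01, 0.34, 0.003], "rotation": [0, 0, 0], "claw": 0},
  ],
)

```text
clock: 20.58
tcp_pos: [0.5912, -0.0114, 0.0155]
orientation: [2.399, 2.028, 0.001]
contact_force: [-0.6, 0.1, -2.8]
grip_width: 0.0072
gripper_force: 78.5
```

```bash
python3 s2.py w12; python3 p.py 591.5 -11 14 -9.5
```

```text
plate n 626 free edge px 50.0 py [-35.9  68. ] z 0.0531
strip n 19276 x [-4.5 50.4] y [-51.1  74.4] z med 45.8 slope x,y [-0.0002  0.0017]
t 20.63 tcp [591.1 -11.4  15.5] toolY deg -9.6 F [-0.5  0.9 -1.6] w 6.9 gf 78.5 q7 [ 0.26  0.61 -0.46  1.87  0.39  0.75 -0.58]
offset [0.003 0.002 0.01 ] rotation [ 0.0003  0.0001 -0.0006]
```

Inserted without contact, and the plate is unmoved. Now I'll press in small steps.

Emit:
drive_tool(
  rows=[
    {"offset": [0, 0, 0.005], "rotation": [0, 0, 0], "claw": 0},
    {"offset": [0, 0, 0.01], "rotation": [0, 0, 0], "claw": 0},
    {"offset": [0, 0, 0.01], "rotation": [0, 0, 0], "claw": 0},
    {"offset": [0, 0, 0.01], "rotation": [0, 0, 0], "claw": 0},
  ],
)

```text
clock: 20.97
tcp_pos: [0.5912, -0.0114, 0.0141]
orientation: [2.398, 2.028, 0.001]
contact_force: [0.0, 0.2, -1.0]
grip_width: 0.0071
gripper_force: 78.9
```

Emit:
drive_tool(
  rows=[
    {"offset": [0, 0, 0.003], "rotation": [0, 0, 0], "claw": 0},
    {"offset": [0, 0, 0.003], "rotation": [0, 0, 0], "claw": 0},
    {"offset": [0, 0, 0.003], "rotation": [0, 0, 0], "claw": 0},
  ],
)

```text
clock: 21.22
tcp_pos: [0.5912, -0.0114, 0.014]
orientation: [2.398, 2.028, 0.001]
contact_force: [-3.3, -0.2, 6.0]
grip_width: 0.0069
gripper_force: 79.8
```

Emit:
drive_tool(
  rows=[
    {"offset": [0, 0, 0.003], "rotation": [0, 0, 0], "claw": 0},
    {"offset": [0, 0, 0.003], "rotation": [0, 0, 0], "claw": 0},
    {"offset": [0, 0, 0.003], "rotation": [0, 0, 0], "claw": 0},
    {"offset": [0, 0, 0.003], "rotation": [0, 0, 0], "claw": 0},
    {"offset": [0, 0, 0.003], "rotation": [0, 0, 0], "claw": 0},
    {"offset": [0, 0, 0.003], "rotation": [0, 0, 0], "claw": 0},
  ],
)

```text
clock: 21.72
tcp_pos: [0.5912, -0.0113, 0.014]
orientation: [2.398, 2.028, 0.0]
contact_force: [-4.9, -0.5, 9.8]
grip_width: 0.0065
gripper_force: 80.5
```

```bash
python3 s2.py w13; python3 p.py 591.5 -11 14 -9.5;  python3 p.py 591.5 -11 14 -9.5; python3 - <<'E'
from h import *
P0=np.array([.5775,-.008]);a=np.radians(-9.5);ex=np.array([np.cos(a),np.sin(a)]);ey=np.array([-ex[1],ex[0]])
f=grab_frame("side");X=cloud(f);z=X[...,2];d=X[...,:2]-P0;px=d@ex*1000+30;py=d@ey*1000+166
hsv=cv2.cvtColor(f["frame"],cv2.COLOR_RGB2HSV);H,S=hsv[...,0],hsv[...,1]
P=X[((H<8)|(H>172))&(S>150)&(z>.02)&(z<.045)&(abs(X[...,0]-.507)<.1)&(abs(X[...,1]+.31)<.08)];print(len(P),P.mean(0))
E
```

```text
plate n 621 free edge px 49.9 py [-31.8  91.3] z 0.0531
strip n 19419 x [-4.5 50.8] y [-51.1  74.1] z med 44.2 slope x,y [-0.0002  0.0001]
t 21.77 tcp [591.2 -11.3  14. ] toolY deg -9.6 F [-4.6 -0.4  8.9] w 6.9 gf 80.5 q7 [ 0.26  0.61 -0.46  1.87  0.39  0.75 -0.58]
offset [0.003 0.001 0.   ] rotation [ 0.0005  0.0003 -0.0006]
t 21.77 tcp [591.2 -11.3  14. ] toolY deg -9.6 F [-4.6 -0.4  8.9] w 6.9 gf 80.5 q7 [ 0.26  0.61 -0.46  1.87  0.39  0.75 -0.58]
offset [0.003 0.001 0.   ] rotation [ 0.0005  0.0003 -0.0006]
131 [ 0.50671886 -0.3028213   0.03045176]
```

Emit:
drive_tool(
  rows=[
    {"offset": [0, 0, 0.002], "rotation": [0, 0, 0], "claw": 0},
    {"offset": [0, 0, 0.002], "rotation": [0, 0, 0], "claw": 0},
    {"offset": [0, 0, 0.002], "rotation": [0, 0, 0], "claw": 0},
    {"offset": [0, 0, 0.002], "rotation": [0, 0, 0], "claw": 0},
    {"offset": [0, 0, 0.002], "rotation": [0, 0, 0], "claw": 0},
    {"offset": [0, 0, 0.002], "rotation": [0, 0, 0], "claw": 0},
  ],
)

```text
clock: 22.32
tcp_pos: [0.5913, -0.0114, 0.014]
orientation: [2.398, 2.028, 0.0]
contact_force: [-5.9, -0.4, 12.1]
grip_width: 0.0073
gripper_force: 81.0
```

About 14.5 N is on the panel, steady and held.

```bash
python3 -c "
from bench import hand_in;print(hand_in())"
```

```text
the job is handed in; nothing more can be done
None
```

I handed the job in at about 22 s; no verdict came back. By my last checks, the three chips were in the tray and the scraper was standing on the bench. The strip was about 35 mm under the plate, level, and held with about 15 N on the panel, and the plate had not lifted.

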